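# Drop the sprung work rest and load a casting for polishing

## Task

Get the bench polisher ready, with never more than a gentle push: tip its parked work rest over until it snaps down to its lower stop, and press on the plate there with the fingers (about 10 N, never as much as 25 N) to be sure it is home. Then stand the aluminium bracket on its foot in the middle of the rest's length, its long side towards the fence, and slide it sideways until it presses lightly but surely (about 5 to 10 N) against the fence and lies flush along it; let go and leave it there, with the rest still down and the other things on the bench left where they are.

Things in the scene. Friction and masses are not known exactly. Their poses are not given: they have to be found in the camera images.
- polisher: The fixed green bench polisher; same axes as hinge, origin on the bench under it. Grey felt wheel: 150 mm across, 26 mm wide, axle 183 mm out along x at hinge height, so its top is 75 mm above the hinge. Bearing block (y 30 to 120 mm, up to 36 mm over the hinge) and hood (up to 90 mm over it, behind the wheel's middle) all lie beyond x = 145 mm
- hinge (a point): Middle of the work rest's hinge line, 120 mm above the bench, fixed to the polisher. x points level from the hinge to the wheel (away from the robot), y along the hinge, z up. A thin cheek stands 69 to 79 mm to each side, up to 12 mm over the hinge
- rest (a joint): Work rest angle about its hinge, rad. About 0: parked, the plate stands up and leans 25 degrees past upright towards the robot. It turns up and over, away from the robot, to about 2.01: level, on its lower stop (readings 1.99 to 2.03). The stop is hard: it gives less than 1 mm under a 10 N press
- spring_pin (a point): Upper end of the coil spring, which holds the rest at either stop. The dead centre lies 0.4 to 1.1 rad from parked and is not the same each time. Up to it a push square to the plate near its free edge takes about 6 to 15 N, less towards the dead centre, more the nearer the hinge; past it the plate runs ahead by itself and snaps down
- rest_mid (a point): Middle of the working face of the rest, a steel plate 100 mm (x) x 130 mm (y) x 8 mm thick, 50 mm from the hinge line, which lies in this face. x points from the hinge to the free edge, y along the hinge, z out of the face: to the robot and a little down when parked, up when the rest is down. Axes then as those of hinge
- rest_edge (a point): Middle of the free edge of the rest, on the working face, 100 mm from the hinge; same axes as rest_mid
- fence_mid (a point): Middle of the fence's guiding side, at its foot on the working face, 53 mm from rest_mid on its y-minus side. The fence is a dark steel strip 94 mm long (x), 10 mm high, 8 mm thick, standing out of the face and facing y plus; same axes as rest_mid
- bracket: The loose aluminium casting, 0.15 to 0.3 kg: flat foot 70 mm (x) x 40 mm (y) x 8 mm with an upright lug on its middle, 34 mm (x) x 12 mm (y), top 50 mm above the underside, a dark hole through it. Origin at the centre of the underside, z up. Alike under a half turn. It stands on the bench right of the polisher. Flush at the fence its centre is 20 mm from fence_mid in y
- oil_bottle: Bystander, loose: white bottle 48 mm across, 110 mm high, upright near the bracket; origin under its middle
- pulley: Bystander, loose: dark steel pulley 60 mm across, 34 mm high, near the bracket; origin under its middle
- wrench: Bystander, loose: steel wrench 180 mm long, flat on the bench, left
- wire_brush: Bystander, loose: brush 200 mm long on the bench, left
- polish_tin: Bystander, loose: open steel tin 70 mm across, 50 mm high, on the right
- wax_bar: Bystander, loose: brown bar 90 x 40 x 30 mm, left
Things that resemble listed ones, but are neither listed nor needed, are in the scene too. Of the things shaped like the bracket, the aluminium one is meant.

How it is judged (in metres and radians):
On the way, in this order (a step that is already met when the one before it is completed fails the run):
1. the rest is down on its lower stop and is pressed there with more than 5 N by the gripper's fingers (value of joint rest above 1.95 rad and contact force between the fingers and rest above 5 N), for 0.2 s.
2. with the rest down, the bracket stands on it and is pressed against the fence with more than 2.5 N (value of joint rest above 1.95 rad and contact force between bracket and fence above 2.5 N and z of bracket in the frame of rest_mid below 0.004 m), for 0.2 s.
At the end, for the whole second after the job is handed in: The rest is down on its stop (joint above 1.95 rad); the bracket stands on its foot on the plate, within 15 mm of the middle along the fence, its long side along the fence within 0.06 rad and no more than 2.5 mm off it, at rest and released (value of joint rest above 1.95 rad and x of bracket in the frame of rest_mid between -0.015 and 0.015 m and y of bracket in the frame of fence_mid between 0.017 and 0.0225 m and z of bracket in the frame of rest_mid between -0.003 and 0.003 m and angle between the x axis of bracket and the x axis of rest_mid, either way round below 0.06 rad and angle between bracket's own z axis and vertical below 0.1 rad and linear speed of bracket below 0.01 m/s); the robot touches nothing.
It fails at once if the fingers push on the rest with more than 25 N (contact force between the fingers and rest above 25 N).
It fails at once if the bracket is pressed against the fence with more than 25 N (contact force between bracket and fence above 25 N).
It fails at once if the bracket is dropped or forced on to the rest with more than 40 N (contact force between bracket and rest above 40 N).
It fails at once if a bystander is moved by more than 30 mm (distance of any of oil_bottle, pulley, wrench, wire_brush, polish_tin, wax_bar from where it was at the start of the episode above 0.03 m).
It also fails if it takes over 69 s, if anything falls off the work surface, if the arm or the gripper's body presses on something with over 40 N, if the wrist force passes 120 N, or if a joint passes its speed limit or range.

## Robot

A 6-joint arm with a two-finger parallel gripper is mounted at the origin on the work surface. World frame = base frame: x ahead of the robot, y to its left, z up, the work surface at z = 0. Lengths are in mm, angles in rad, forces in N, time in s.
With the tool pointing down it reaches from about 275 to 750 mm from the base axis. Payload 10.2 kg.
Tool frame: the origin (TCP) lies at the very end of the fingers, on their centre line; the grasp point (between the pads) lies 19 mm behind it (ctrl.hold_point_z is the distance from the TCP to the grasp point, in mm); z points along the fingers, y is the direction in which the jaws open and shut (so a half turn about z gives the same grasp; the last joint's range is limited). The gripper opens to 85 mm and grips with 20 to 120 N. Pads are 22 mm wide; open, the fingers measure 114 mm over their backs; the gripper's body (76 mm by 85 mm) begins 54 mm behind the grasp point. The pads swing forward as they close: fully open they stand 13 mm farther back than shut.
Start: joints at [-1.488, 0.313, 1.498, -0, 1.331, -0.223], TCP at [158.042, -500.654, 231.294] pointing down, gripper open.
Joint ranges: [-2.94, 2.94], [-0.97, 2.17], [0.19, 2.56], [-1.23, 4.37], [0.02, 3.11], [-2.88, 2.88]. Speed limits (rad/s): [2.39, 2.39, 3.01, 3.14, 3.14, 3.14].

## Interface

Orientations are given as a unit quaternion [w, x, y, z].
In Python, from rig import readout, cams, workorder, spotter, ctrl gives the robot as it stands.
- The arm moves only by the tool step_arm, never from a script. Its argument "plan" is text: rows parted by semicolons, each of 5 numbers parted by spaces: the shift along the tool's x, y, z in cm, then the turn about the tool's z in degrees, then the opening in per cent of the stroke, from 0 (shut) to 100 (fully open). In form: x y z twist gripper; .... A call has 1 to 10 rows; each row is the pose to reach, as a shift and turn from the pose commanded when the call began, along the tool's axes at that moment; what a row does not reach only later rows make up. A row lasts 1/10 s, in which the tool goes at most 50 mm and 8.59 degrees, less where a joint would pass 70% of its speed; a pose out of reach is approached as far as the arm can. A call with a gripper value outside its range is refused whole. The fingers move at their own pace and stop on an object; "grip_force" is the grip in N (left out, the last holds). Time passes only in rows, so rows that repeat a pose let the fingers close. It gives the time, the measured TCP pose, the force and the opening at its end, in the units of the state.
- readout.sense(): the state, without advancing time (a new reading comes with each control period).
- cams.capture(name): name is "side" or "top" or "wrist"; returns (picture, depth): 384x512x3 uint8, red, green, blue; 384x512 float32, mm along the optical axis (not along the pixel's ray), 0 where there is no reading.
- cams.camera_info(name): a dict with "vfov" (degrees; the focal length in pixels is half the picture's height over the tangent of half this angle, whatever the lens; pixels are square), "cx", "cy" (the principal point, pixels), "rvec" (rotation vector, rad) and "tvec" (3), from world to camera coordinates, as OpenCV has them. Camera axes: x right, y down, z forward; pixel columns grow to the right and rows downward; lengths in mm; the calibration is good to about 2 mm. A picture is of the moment at which its call begins: read the wrist's pose just before it. camera_info takes no time and is no camera call; for the wrist camera it gives the pose at the moment of the call.
- workorder.finish_job(): hands the job in, once; it reports no verdict.
Trained networks look in the newest picture that a camera, given by its name, has taken for a name from the list of things; names that differ only in an ending like _2 or _b are one class to them, and where a whole thing is asked for, a point or a joint stands for the part that bears it (a point fixed in the world has none). Each returns a list of dicts, best first, with "conf" (0 to 1); they miss things now and then, are a little off and sometimes report something else, mostly with a low value. They report only what shows in the picture. A call takes as long as a camera call. They do not tell look-alikes from the thing itself.
- spotter.regions_of(camera, target): "pixels" (384x512 bool, what is visible of it) and "extent" ([centre column, centre row, width, height] in pixels, round what is visible of it).
The state is a dict: "time_s": time; "joints": joint angles; "dq": joint speeds; "tau": joint torques, N m; "eef_pos": TCP position; "ee_rot": TCP orientation; "force": force on the tool from outside, world axes, zero at the start; "wrist_torque": the same for the moment, N m; "grip_width": opening from 0.0 (shut) to 1.0 (fully open).
Only numpy, scipy, OpenCV 4.12 (cv2) and the standard library are available. Lean on these libraries where they do the work, as an engineer would, in place of code of your own. Each camera call takes 0.05 s, during which the arm holds its last target. There are 200 camera calls.

## Working session

There is one attempt and no reset: what is moved stays moved. The work goes in short steps, Python scripts to look and compute and a tool call to move; the robot and the scene stay as the last step left them, time stands still between calls to the robot, and variables do not carry over. Pictures are saved under pics/ and viewed, about 8 in all and at most 12, crops included, and the job is handed in when it is done.

Besides the shell and the picture viewer there is one more tool, called after "Emit:" as name(argument=value, ...) on one line, values as JSON. step_arm: Moves the arm, as the interface text tells. Its arguments: {"type":"object","properties":{"plan":{"type":"string"},"grip_force":{"type":"number"}},"required":["plan"]}

```bash
ls; mkdir -p pics; cat > h.py <<'E'
import numpy as np, cv2
from rig import readout, cams, workorder, spotter, ctrl
from scipy.spatial.transform import Rotation as R
def K(n):
    i=cams.camera_info(n); f=192/np.tan(np.radians(i['vfov'])/2)
    return f,i['cx'],i['cy'],R.from_rotvec(np.ravel(i['rvec'])).as_matrix(),np.ravel(i['tvec'])
def cloud(n,d):
    f,cx,cy,Rm,t=K(n); v,u=np.mgrid[:384,:512]
    c=np.stack([(u-cx)/f*d,(v-cy)/f*d,d],-1)
    return (c-t)@Rm
def proj(n,P):
    f,cx,cy,Rm,t=K(n); c=np.atleast_2d(P)@Rm.T+t
    return np.c_[c[:,0]/c[:,2]*f+cx,c[:,1]/c[:,2]*f+cy]
def Rt():
    s=readout.sense(); q=s['ee_rot']; return R.from_quat([q[1],q[2],q[3],q[0]]).as_matrix(),np.array(s['eef_pos'])
def rect(P):
    return cv2.minAreaRect(np.float32(P[:,:2]))
E
python3 - <<'E'
from h import *
for n in ['top','side']:
    p,d=cams.capture(n); W=cloud(n,d); np.save(n+'.npy',W); cv2.imwrite(f'pics/{n}0.png',p[:,:,::-1])
    for t in ['polisher','rest','bracket','oil_bottle','pulley']:
        for r in spotter.regions_of(n,t)[:4]:
            m=r['pixels']&(d>0); P=W[m]
            print(n,t,round(r['conf'],2),np.round(r['extent']),m.sum(),np.round(np.median(P,0)),np.round(np.percentile(P,[2,98],axis=0)).tolist())
print(readout.sense())
print({n:{k:np.round(v,3) for k,v in cams.camera_info(n).items() if not isinstance(v,str)} for n in ['top','side']})
E
```

```text
pics
top polisher 0.58 [243. 163.  77. 108.] 5781 [622.  53.  22.] [[454.0, -45.0, 1.0], [770.0, 157.0, 210.0]]
top rest 0.73 [244. 198.  41.  17.] 625 [483.  60. 173.] [[458.0, -1.0, 125.0], [514.0, 120.0, 215.0]]
top bracket 0.77 [349. 169.  10.  19.] 235 [ 590. -291.   10.] [[559.0, -315.0, 1.0], [626.0, -273.0, 54.0]]
top bracket 0.76 [378. 176.  21.  17.] 214 [ 567. -398.    9.] [[540.0, -432.0, 3.0], [598.0, -371.0, 52.0]]
top bracket 0.68 [319. 160.  22.  14.] 233 [ 625. -194.    9.] [[602.0, -230.0, -0.0], [655.0, -164.0, 52.0]]
top bracket 0.63 [320. 126.  18.  16.] 200 [ 747. -202.    9.] [[727.0, -239.0, 2.0], [774.0, -172.0, 52.0]]
top oil_bottle 0.55 [363. 210.  18.  17.] 219 [ 456. -328.   75.] [[438.0, -358.0, 13.0], [481.0, -314.0, 113.0]]
top pulley 0.74 [327. 208.  23.  20.] 285 [ 464. -219.   24.] [[436.0, -251.0, -3.0], [492.0, -193.0, 37.0]]
side polisher 0.67 [282. 198. 104.  87.] 5523 [637.  28.  25.] [[459.0, -51.0, 5.0], [768.0, 144.0, 208.0]]
side rest 0.93 [243. 182.  29.  48.] 474 [482.  28. 171.] [[455.0, -36.0, 127.0], [515.0, 117.0, 215.0]]
side rest 0.
[... 1191 characters left out ...]
   6.38066977e-04,  2.80432893e-06]), 'eef_pos': array([ 158.06417126, -500.65096946,  231.29830735]), 'ee_rot': array([2.91968380e-06, 9.88331530e-01, 1.52318045e-01, 1.88113355e-05]), 'force': array([ 0.41243744,  0.11820149, -0.52442383]), 'wrist_torque': array([ 0.03294768, -0.03321284, -0.0059187 ]), 'grip_width': 0.9984601090665689}
{'top': {'vfov': np.float64(50.001), 'cx': np.float64(257.858), 'cy': np.float64(192.355), 'rvec': array([ 2.154, -2.183,  0.137]), 'tvec': array([  22.965,  516.563, 1371.251])}, 'side': {'vfov': np.float64(52.759), 'cx': np.float64(256.533), 'cy': np.float64(190.128), 'rvec': array([ 2.26 , -0.286,  0.108]), 'tvec': array([-500.808,  208.529, 1225.244])}}
```

```bash
python3 - <<'E'
import cv2,numpy as np
a=cv2.imread('pics/top0.png')[90:240,190:410]; b=cv2.imread('pics/side0.png')[150:350,210:380]
a=cv2.resize(a,None,fx=3.6,fy=3.6,interpolation=2)[:, :792]; cv2.imwrite('pics/a1.png',a)
b=cv2.resize(b,None,fx=3,fy=3,interpolation=2); cv2.imwrite('pics/b1.png',b)
E
```

```text
(no output)
```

View pics/a1.png

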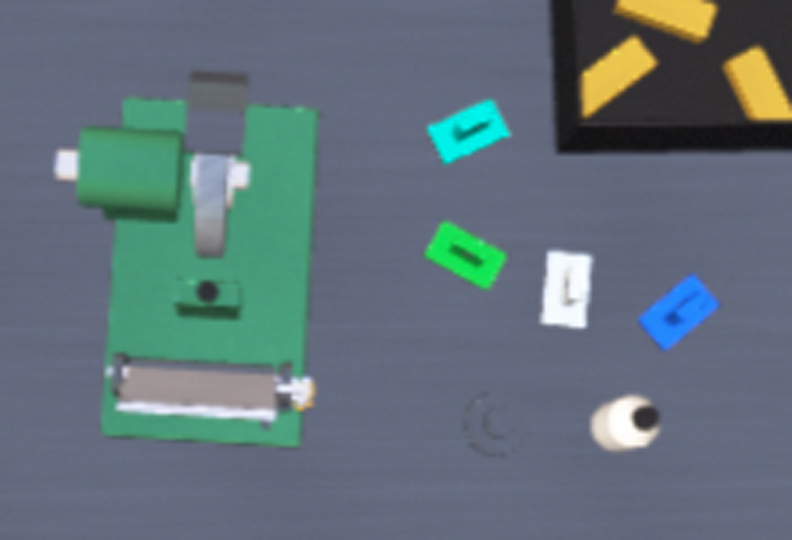

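View pics/b1.png

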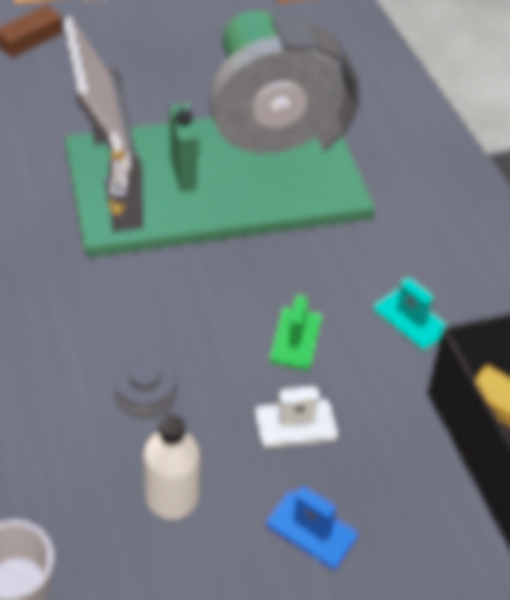

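```bash
python3 - <<'E'
from h import *
for n in ['top','side']:
    W=np.load(n+'.npy').reshape(-1,3)
    b=W[(W[:,0]>440)&(W[:,0]<700)&(W[:,1]>-80)&(W[:,1]<180)&(W[:,2]>12)&(W[:,2]<30)]
    print(n,'base',rect(b),np.percentile(b,[1,99],axis=0).round())
    P=W[(W[:,0]>440)&(W[:,0]<540)&(W[:,1]>-40)&(W[:,1]<150)&(W[:,2]>140)&(W[:,2]<230)]
    for _ in range(3):
        c=P.mean(0); nn=np.linalg.svd(P-c)[2][2]; r=(P-c)@nn; print(len(P),c.round(1),nn.round(3),r.std().round(2)); P=P[abs(r)<max(2*r.std(),2)]
    T=W[(W[:,0]>440)&(W[:,0]<540)&(W[:,1]>-40)&(W[:,1]<150)&(W[:,2]>203)&(W[:,2]<230)]
    print('edge',len(T),T.mean(0).round(1),np.percentile(T,[2,50,98],axis=0).round(1).tolist(),np.polyfit(T[:,1],T[:,0],1))
    w=W[(W[:,0]>560)&(W[:,0]<800)&(W[:,1]>-20)&(W[:,1]<60)&(W[:,2]>140)&(W[:,2]<195)]
    print('wheel',len(w),np.percentile(w,[2,50,98],axis=0).round(1).tolist(),np.polyfit(w[:,0],w[:,1],1))
E
```

```text
top base ((574.8331298828125, 51.77576446533203), (197.3840789794922, 252.7176055908203), 88.40837860107422) [[450. -45.  13.]
 [694. 149.  27.]]
520 [478.3  53.1 183.5] [-0.886  0.079 -0.456] 2.41
497 [479.   54.1 183. ] [-0.892  0.073 -0.447] 1.67
464 [480.   54.7 181.7] [-0.896  0.071 -0.438] 1.27
edge 171 [464.2  59.  210.6] [[452.7, -1.0, 203.4], [464.7, 59.7, 211.1], [472.2, 121.5, 216.7]] [8.90075889e-02 4.58989073e+02]
wheel 332 [[613.2, 17.4, 143.8], [662.3, 43.5, 181.6], [765.3, 58.9, 194.2]] [-9.00105057e-02  1.04005287e+02]
side base ((579.2054443359375, 49.53899002075195), (194.2491455078125, 254.694091796875), 85.67132568359375) [[451. -50.  13.]
 [698. 145.  26.]]
381 [477.6  34.7 181.5] [ 0.884 -0.115  0.453] 4.29
356 [478.5  37.2 182.1] [ 0.886 -0.1    0.453] 3.22
332 [479.3  39.6 182.3] [ 0.888 -0.089  0.45 ] 2.36
edge 104 [464.8  48.7 210.9] [[453.1, -5.8, 204.1], [464.9, 45.0, 211.6], [474.2, 119.8, 215.9]] [9.01358535e-02 4.60437340e+02]
wheel 624 [[618.0, 13.9, 141.1], [680.2, 31.9, 167.4], [762.5, 56.4, 194.3]] [ -0.12270951 117.50172286]
```

The four look-alikes by full top-image pixel are teal (320,126), green (319,160), silver-white (349,169) and blue (378,176). The silver one is the aluminium bracket, at about (590,-291). The polisher is yawed about -4.9°, with its hinge at about (500,60,120). First I'll move in front of the parked plate.

Emit:
step_arm(plan="41.7 -46.4 0 22.4 0; 41.7 -46.4 0 22.4 0; 41.7 -46.4 0 22.4 0; 41.7 -46.4 0 22.4 0; 41.7 -46.4 0 22.4 0; 41.7 -46.4 0 22.4 0; 41.7 -46.4 0 22.4 0; 41.7 -46.4 0 22.4 0; 41.7 -46.4 0 22.4 0; 41.7 -46.4 0 22.4 0")

```text
time_s: 1.6
eef_pos: [365.2, -43.4, 231.7]
ee_rot: [0.0, 0.999, -0.043, 0.001]
force: [1.0, -1.5, 0.5]
grip_width: -0.004
```

```bash
cat >> h.py <<'E'
YAW=np.radians(-4.9); H=np.array([500.5,60,120.])
PM=R.from_euler('z',YAW).as_matrix()   # polisher axes
def to(P,yaw=None,world=False):
    "tool shift cm & twist to reach TCP P (polisher frame mm unless world)"
    Rm,t=Rt(); G=np.array(P,float) if world else H+PM@np.array(P,float)
    s=Rm.T@(G-t)/10; cur=np.arctan2(Rm[1,0],Rm[0,0])
    tw=0 if yaw is None else np.degrees((cur-yaw+np.pi/2)%np.pi-np.pi/2)
    print('shift',s.round(2),'twist',round(tw,1),'yaw',np.degrees(cur).round(2),'tcp_pol',(PM.T@(t-H)).round(1))
E
python3 - <<'E'
from h import *
s=readout.sense(); print(s['eef_pos'],s['time_s'],s['force'],s['joints'].round(2)); to([-85,0,75],YAW)
E
```

```text
[365.2093584  -43.39584646 231.67688793] 1.6 [ 0.97723674 -1.53124281  0.48668121] [-0.44 -0.05  1.91 -0.    1.27  1.22]
shift [  4.09 -11.46   3.67] twist 0.0 yaw -4.89 tcp_pol [-126.  -114.6  111.7]
```

Emit:
step_arm(plan="4.1 -11.5 0 0 0; 4.1 -11.5 0 0 0; 4.1 -11.5 1.8 0 0; 4.1 -11.5 3.7 0 0; 4.1 -11.5 3.7 0 0; 4.1 -11.5 3.7 0 0")

```text
time_s: 2.2
eef_pos: [415.5, 65.5, 194.8]
ee_rot: [0.0, 0.999, -0.043, 0.0]
force: [-0.1, -0.1, -0.1]
grip_width: 0.008
```

```bash
python3 - <<'E'
from h import *
s=readout.sense(); print(s['time_s'],s['force'])
to([-60,0,75],YAW)
E
```

```text
2.2 [-0.07492454 -0.06178852 -0.09946674]
shift [ 2.52 -0.18 -0.02] twist 0.0 yaw -4.9 tcp_pol [-85.2  -1.8  74.8]
```

Emit:
step_arm(plan="0.6 0 0 0 0; 1.2 0 0 0 0; 1.8 0 0 0 0; 2.1 0 0 0 0; 2.4 0 0 0 0; 2.7 0 0 0 0; 2.9 0 0 0 0; 3.1 0 0 0 0; 3.2 0 0 0 0; 3.3 0 0 0 0")

```text
time_s: 3.2
eef_pos: [448.3, 62.9, 194.3]
ee_rot: [-0.0, 0.999, -0.043, -0.0]
force: [0.1, -0.7, -0.2]
grip_width: -0.0
```

Emit:
step_arm(plan="0.1 0 0 0 0; 0.2 0 0 0 0; 0.3 0 0 0 0; 0.4 0 0 0 0; 0.5 0 0 0 0; 0.5 0 0 0 0")

```text
time_s: 3.8
eef_pos: [452.1, 62.7, 194.7]
ee_rot: [-0.0, 0.999, -0.042, -0.002]
force: [-10.2, 1.8, 10.0]
grip_width: -0.0
```

Emit:
step_arm(plan="0.1 0 -0.1 0 0; 0.24 0 -0.15 0 0; 0.48 0 -0.25 0 0; 0.72 0 -0.35 0 0; 0.97 0 -0.43 0 0")

```text
time_s: 4.3
eef_pos: [462.0, 61.9, 198.5]
ee_rot: [-0.0, 0.999, -0.042, -0.001]
force: [-6.0, 1.1, 3.6]
grip_width: -0.002
```

Emit:
step_arm(plan="0.25 0 -0.08 0 0; 0.5 0 -0.16 0 0; 0.75 0 -0.23 0 0; 1.0 0 -0.29 0 0; 1.26 0 -0.35 0 0; 1.52 0 -0.4 0 0; 1.78 0 -0.44 0 0; 2.04 0 -0.48 0 0")

```text
time_s: 5.1
eef_pos: [483.7, 59.7, 203.4]
ee_rot: [0.0, 0.999, -0.043, 0.0]
force: [-1.6, 0.4, -1.2]
grip_width: 0.001
```

Emit:
step_arm(plan="0.25 0 -0.03 0 0; 0.5 0 -0.05 0 0; 0.75 0 -0.07 0 0; 1.0 0 -0.08 0 0; 1.25 0 -0.08 0 0; 1.5 0 -0.08 0 0; 1.75 0 -0.05 0 0; 2.0 0 -0.02 0 0")

```text
time_s: 5.9
eef_pos: [503.5, 58.2, 203.6]
ee_rot: [0.0, 0.999, -0.043, 0.0]
force: [-0.1, -0.0, -0.8]
grip_width: 0.001
```

```bash
python3 - <<'E'
from h import *
p,d=cams.capture('side'); W=cloud('side',d); cv2.imwrite('pics/s2.png',cv2.resize(p[130:250,210:370,::-1],None,fx=4,fy=4,interpolation=2))
print(readout.sense()['force']); to([0,0,0])
for r in spotter.regions_of('side','rest')[:1]:
    P=W[r['pixels']&(d>0)]; print(np.percentile((P-H)@PM,[2,50,98],axis=0).round(1))
E
```

```text
[-0.70031894 -0.53451613 -1.17344839]
shift [-0.33 -0.16  8.35] twist 0 yaw -4.88 tcp_pol [ 3.3 -1.6 83.5]
[[   8.1  -69.3 -119.3]
 [  54.4   -8.6   11.9]
 [ 100.2  211.2   25.3]]
```

View pics/s2.png

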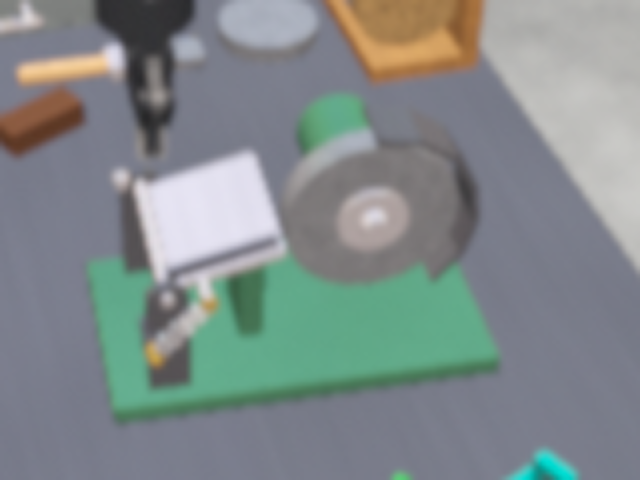

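```bash
python3 - <<'E'
from h import *
for n in ['side','top']:
    p,d=cams.capture(n); W=((cloud(n,d)-H)@PM).reshape(-1,3)
    P=W[(W[:,0]>10)&(W[:,0]<92)&(W[:,1]>-40)&(W[:,1]<60)&(abs(W[:,2])<40)]
    for _ in range(3):
        c=P.mean(0); nn=np.linalg.svd(P-c)[2][2]; r=(P-c)@nn; P=P[abs(r)<max(2*r.std(),2)]
    print(n,len(P),c.round(1),(nn*np.sign(nn[2])).round(3))
    Q=W[(W[:,0]>-20)&(W[:,0]<125)&(W[:,1]>-85)&(W[:,1]<85)&(abs(W[:,2])<6)]
    print(np.percentile(Q,[1,99],axis=0).round(1).tolist(),rect(Q))
to([50,0,20])
E
```

```text
side 437 [51.2  8.4  0.4] [0.004 0.003 1.   ]
[[-11.0, -83.1, -5.3], [114.9, 67.3, 5.6]] ((53.83406066894531, -6.053031921386719), (137.1968231201172, 157.1893310546875), 0.07581125199794769)
top 0 [nan nan nan] [0. 0. 1.]
[[-15.1, -82.9, -5.8], [111.1, 61.8, 5.2]] ((49.85757827758789, -13.302925109863281), (148.99609375, 122.72095489501953), 86.61127471923828)
shift [ 4.72 -0.15  6.35] twist 0 yaw -4.88 tcp_pol [ 2.8 -1.5 83.5]<stdin>:6: RuntimeWarning: Mean of empty slice.
  ret = um.true_divide(
  ret = _var(a, axis=axis, dtype=dtype, out=out, ddof=ddof,
  arrmean = um.true_divide(arrmean, div, out=arrmean,
  ret = ret.dtype.type(ret / rcount)
```

Emit:
step_arm(plan="4.2 -1 3 0 0; 4.2 -1 6 0 0; 4.2 -1 7 0 0; 4.2 -1 7.6 0 0; 4.2 -1 7.9 0 0; 4.2 -1 8.1 0 0; 4.2 -1 8.2 0 0; 4.2 -1 8.2 0 0")

```text
time_s: 6.9
eef_pos: [546.1, 64.6, 122.2]
ee_rot: [0.0, 0.999, -0.043, 0.001]
force: [-0.5, -0.0, -0.5]
grip_width: 0.003
```

Emit:
step_arm(plan="0 0 0.1 0 0; 0 0 0.15 0 0; 0 0 0.2 0 0; 0 0 0.25 0 0; 0 0 0.25 0 0")

```text
time_s: 7.4
eef_pos: [546.0, 64.6, 120.0]
ee_rot: [0.0, 0.999, -0.043, 0.0]
force: [-2.5, 0.1, 7.3]
grip_width: -0.003
```

Emit:
step_arm(plan="0 0 0.04 0 0; 0 0 0.05 0 0; 0 0 0.05 0 0; 0 0 0.05 0 0; 0 0 0.05 0 0")

```text
time_s: 7.9
eef_pos: [546.0, 64.6, 119.9]
ee_rot: [0.0, 0.999, -0.042, 0.0]
force: [-5.5, -0.3, 12.3]
grip_width: -0.001
```

Emit:
step_arm(plan="0 0 -2 0 0; 0 0 -6 0 0; -2 0 -10 0 50; -6 0 -14 0 100; -8 0 -16 0 100; -8 0 -16 0 100; -8 0 -16 0 100")

```text
time_s: 8.6
eef_pos: [466.2, 71.4, 278.8]
ee_rot: [0.0, 0.999, -0.043, 0.001]
force: [0.1, 0.2, -0.2]
grip_width: 0.846
```

```bash
python3 - <<'E'
from h import *
s=readout.sense(); print(s['eef_pos'],s['dq'].round(3),s['force'])
p,d=cams.capture('wrist'); W=cloud('wrist',d); np.save('w3.npy',W);np.save('w3p.npy',p); cv2.imwrite('pics/w3.png',p[:,:,::-1])
Q=((W-H)@PM).reshape(-1,3)
P=Q[(Q[:,0]>-10)&(Q[:,0]<115)&(abs(Q[:,1])<90)&(abs(Q[:,2])<4)]
print(len(P),np.percentile(P,[1,50,99],axis=0).round(1).tolist(),rect(P))
F=Q[(Q[:,0]>-10)&(Q[:,0]<115)&(abs(Q[:,1])<68)&(Q[:,2]>7)&(Q[:,2]<13)]
print('fence',len(F),np.percentile(F,[1,50,99],axis=0).round(1).tolist(),rect(F))
E
```

```text
[466.24684205  71.39306206 278.77960993] [-0.004  0.044  0.007  0.001 -0.005  0.001] [ 0.05339173  0.22042128 -0.16619722]
12123 [[-4.6, -74.5, -3.8], [49.8, 2.7, -2.1], [100.5, 64.0, 3.3]] ((50.902061462402344, -4.1689453125), (171.4547882080078, 120.9380111694336), 89.99967193603516)
fence 692 [[3.0, -61.7, 7.0], [58.9, -57.0, 8.0], [111.2, 67.7, 12.5]] ((52.52373123168945, 3.6329879760742188), (120.09772491455078, 130.79525756835938), 1.1991429328918457)
```

View pics/w3.png

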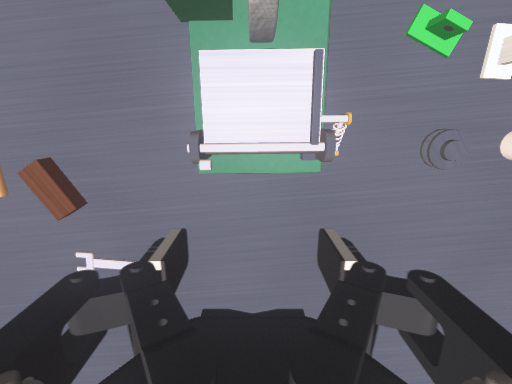

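```bash
python3 - <<'E'
from h import *
p=np.load('w3p.npy');W=np.load('w3.npy');Q=(W-H)@PM
g=cv2.cvtColor(p,cv2.COLOR_RGB2GRAY)
pl=Q[60:135,220:290]; print('plate z',np.median(pl[...,2]))
# ray intersect with plane z=0 (polisher) for pixel edges
f,cx,cy,Rm,t=K('wrist'); C=-Rm.T@t
def ray(u,v,z):
    D=Rm.T@np.array([(u-cx)/f,(v-cy)/f,1]); k=(z-C[2])/D[2]; return PM.T@(C+k*D-H)
zp=H[2]+0
L=[];Rr=[];F2=[]
for v in range(56,138,3):
    r=g[v].astype(float)
    on=r>140
    c=[u for u in range(190,312) if on[u]]
    L.append(ray(min(c)-.5,v,zp)); Rr.append(ray(max(c)+.5,v,zp))
L=np.array(L);Rr=np.array(Rr)
for nm,A in(('yplus edge',L),('fence foot/top?',Rr)):
    k=np.polyfit(A[:,0],A[:,1],1); print(nm,k,np.polyval(k,50),np.abs(A[:,1]-np.polyval(k,A[:,0])).max())
T=[]
for u in range(212,305,4):
    c=[v for v in range(40,100) if g[v,u]>140]; T.append(ray(u,min(c)-.5,zp))
T=np.array(T); k=np.polyfit(T[:,1],T[:,0],1); print('free edge',k,np.polyval(k,0))
print(g[100,300:330],g[30:60,250])
print(np.degrees(np.arccos(abs(Rm[2,2]))))
E
```

```text
plate z -2.1615749889655547
yplus edge [6.33599833e-02 6.72810346e+01] 70.44903380998322 5.138362576674773
fence foot/top? [ 3.30085984e-02 -5.49442620e+01] -53.29383205547908 0.7831776384722815
free edge [3.01260649e-03 1.07777079e+02] 107.7770785576333
[239 239 239 239 239 239 239 239 239 239 237 205 108 121 131 128 127 127
 125 125 154 238 146 148 130 116 125 124 125 124] [120 113 115 118 118 116 114 114 110 104 100  99 140 145 146 147 146 147
 148 241 238 235 233 233 233 235 237 236 238 239]
15.32583624747858
```

```bash
python3 - <<'E'
from h import *
p=np.load('w3p.npy');g=cv2.cvtColor(p,cv2.COLOR_RGB2GRAY)
f,cx,cy,Rm,t=K('wrist'); C=-Rm.T@t
def ray(u,v,z):
    D=Rm.T@np.array([(u-cx)/f,(v-cy)/f,1]); k=(z-C[2])/D[2]; return PM.T@(C+k*D-H)
for zp in(118,120):
    L=[];Rr=[];T=[]
    for v in range(60,134,3):
        c=[u for u in range(190,330) if g[v,u]>190 and u<316]; L.append(ray(min(c)-.5,v,zp)); Rr.append(ray(max(c)+.5,v,zp))
    for u in range(212,305,4):
        c=[v for v in range(40,100) if g[v,u]>190]; T.append(ray(u,min(c)-.5,zp))
    L,Rr,T=map(np.array,(L,Rr,T))
    for nm,A in(('yplus',L),('fence',Rr)):
        k=np.polyfit(A[:,0],A[:,1],1); print(zp,nm,k.round(4),np.polyval(k,50).round(1),np.abs(A[:,1]-np.polyval(k,A[:,0])).max().round(1))
    k=np.polyfit(T[:,1],T[:,0],1); print('free edge',k.round(4),np.polyval(k,0).round(1))
E
```

```text
118 yplus [1.15000e-02 6.34634e+01] 64.0 0.7
118 fence [ 1.13000e-02 -5.43558e+01] -53.8 0.5
free edge [-1.000000e-02  1.006145e+02] 100.6
120 yplus [1.15000e-02 6.30979e+01] 63.7 0.7
120 fence [ 1.13000e-02 -5.39394e+01] -53.4 0.5
free edge [-1.000000e-02  1.001577e+02] 100.2
```

```bash
python3 - <<'E'
from h import *
M=H+PM@np.array([50.1,-0.7,0]); Y=YAW+0.0113; ex=np.array([np.cos(Y),np.sin(Y),0]); h=M-50*ex; print(h.round(1),np.degrees(Y))
open('h.py','a').write(f"\nYAW={Y:.5f}; H=np.array([{h[0]:.1f},{h[1]:.1f},120.]); PM=R.from_euler('z',YAW).as_matrix()\n")
for n in ['top','side']:
    W=np.load(n+'.npy').reshape(-1,3)
    P=W[(abs(W[:,0]-592)<55)&(abs(W[:,1]+292)<40)&(W[:,2]>4)&(W[:,2]<60)]
    print(n,rect(P),np.percentile(P,[2,98],axis=0).round().tolist()); L=P[P[:,2]>25]; print(' lug',len(L),L.mean(0).round(),rect(L))
E
```

```text
[500.5  58.7 120. ] -4.25255769150217
top ((590.9628295898438, -291.8813781738281), (77.82526397705078, 106.8852310180664), 89.94741821289062) [[541.0, -325.0, 4.0], [636.0, -260.0, 54.0]]
 lug 52 [ 592. -293.   46.] ((593.5520629882812, -294.1770324707031), (12.38267707824707, 35.02442932128906), 87.13695526123047)
side ((592.0006103515625, -292.9269714355469), (108.24066162109375, 76.23666381835938), 0.22852735221385956) [[559.0, -320.0, 4.0], [630.0, -272.0, 53.0]]
 lug 111 [ 593. -298.   43.] ((594.1131591796875, -295.9364318847656), (14.404308319091797, 34.371212005615234), 84.2421646118164)
```

```bash
python3 - <<'E'
from h import *
to([500,-292,200],YAW,True)
E
```

```text
shift [ 6.45 35.92  7.78] twist -0.6 yaw -4.89 tcp_pol [-35.   10.1 157.9]
```

Emit:
step_arm(plan="1 10 0 0 45; 3 20 2 0 45; 6.5 35.9 7.8 -0.6 45; 6.5 35.9 7.8 -0.6 45; 6.5 35.9 7.8 -0.6 45; 6.5 35.9 7.8 -0.6 45; 6.5 35.9 7.8 -0.6 45; 6.5 35.9 7.8 -0.6 45; 6.5 35.9 7.8 -0.6 45; 6.5 35.9 7.8 -0.6 45")

```text
time_s: 9.65
eef_pos: [500.3, -291.7, 199.0]
ee_rot: [-0.001, 0.999, -0.038, -0.001]
force: [-0.3, 0.4, 0.6]
grip_width: 0.449
```

```bash
python3 - <<'E'
from h import *
s=readout.sense(); print(s['eef_pos'],s['dq'].round(3),s['grip_width'])
p,d=cams.capture('wrist'); W=cloud('wrist',d); np.save('w4.npy',W);np.save('w4p.npy',p); cv2.imwrite('pics/w4.png',p[:,:,::-1])
w=(p.min(2)>120)&(np.ptp(p.astype(int),axis=2)<40)&(abs(W[...,0]-592)<60)&(abs(W[...,1]+292)<45)
P=W[w]; print(len(P),rect(P),np.percentile(P,[1,50,99],axis=0).round(1).tolist())
B=W[(abs(W[...,0]-592)<45)&(abs(W[...,1]+292)<35)&(W[...,2]>4)]; print('foot',len(B),rect(B))
L=W[(abs(W[...,0]-592)<55)&(abs(W[...,1]+292)<35)&(W[...,2]>43)]; print('lug top',len(L),rect(L),L[:,2].max())
E
```

```text
[ 500.28912311 -291.70755556  199.01498192] [ 0.025 -0.035  0.007  0.002  0.002  0.001] 0.4493047208922861
8316 ((591.9990234375, -291.99395751953125), (119.97393798828125, 89.94670104980469), 0.004342218860983849) [[533.4, -336.0, -1.9], [591.6, -295.2, 0.2], [650.8, -248.0, 341.2]]
foot 3586 ((594.6921997070312, -293.3030090332031), (39.98029327392578, 69.78050231933594), 82.44453430175781)
lug top 1883 ((589.8057250976562, -292.63519287109375), (12.171724319458008, 44.275123596191406), 82.78040313720703) 341.2483503885462
```

View pics/w4.png

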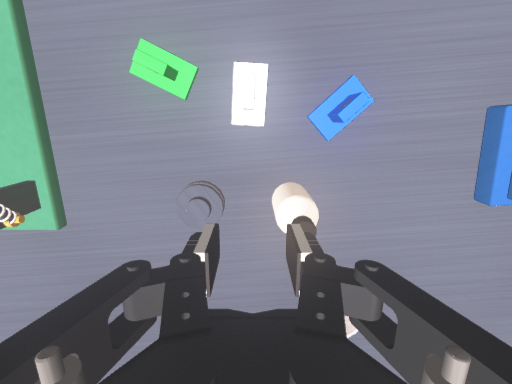

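```bash
python3 - <<'E'
from h import *
to([594.7,-293.3,22],np.radians(-7.56),True)
E
```

```text
shift [ 9.43 -0.46 17.77] twist 3.3 yaw -4.26 tcp_pol [  26.  -348.9   79.8]
```

Emit:
step_arm(plan="5 -0.4 0 1 45; 9.4 -0.5 2 3.3 45; 9.4 -0.5 6 3.3 45; 9.4 -0.5 10 3.3 45; 9.4 -0.5 13 3.3 45; 9.4 -0.5 15 3.3 45; 9.4 -0.5 16.5 3.3 45; 9.4 -0.5 17.3 3.3 45; 9.4 -0.5 17.7 3.3 45; 9.4 -0.5 17.7 3.3 45")

```text
time_s: 10.7
eef_pos: [594.8, -293.8, 24.1]
ee_rot: [0.0, 0.998, -0.066, 0.0]
force: [-0.5, -0.4, 0.8]
grip_width: 0.448
```

Emit:
step_arm(plan="0 0 0 0 30; 0 0 0 0 20; 0 0 0 0 10; 0 0 0 0 0; 0 0 0 0 0; 0 0 0 0 0; 0 0 0 0 0; 0 0 0 0 0", grip_force=40)

```text
time_s: 11.5
eef_pos: [594.8, -294.1, 24.4]
ee_rot: [0.0, 0.998, -0.066, 0.0]
force: [-1.5, 1.0, 5.7]
grip_width: 0.131
```

Emit:
step_arm(plan="0 0 -0.5 0 0; 0 0 -1.5 0 0; 0 0 -4 0 0; 0 0 -8 0 0; 0 0 -13 0 0; 0 0 -18 0 0; 0 0 -21 0 0; 0 0 -21 0 0")

```text
time_s: 12.3
eef_pos: [595.6, -294.5, 239.5]
ee_rot: [0.003, 0.998, -0.066, 0.004]
force: [0.3, 0.3, -1.8]
grip_width: 0.132
```

```bash
python3 - <<'E'
from h import *
s=readout.sense(); print(s['force'],s['grip_width'],s['joints'].round(2)); to([50,-18,110],YAW)
E
```

```text
[ 0.3272867   0.26605516 -1.75689016] 0.13195249111622798 [-0.64  0.63  1.   -0.    1.5   1.07]
shift [ -8.99 -32.26   0.73] twist -3.3 yaw -7.57 tcp_pol [ 121.  -345.2  119.5]
```

Emit:
step_arm(plan="-4 -3 0 0 0; -7 -7 0 -1 0; -9 -11 0 -3.3 0; -9 -15 0 -3.3 0; -9 -19 0 -3.3 0; -9 -23 0 -3.3 0; -9 -27 0 -3.3 0; -9 -30 0 -3.3 0; -9 -32.3 0 -3.3 0; -9 -32.3 0 -3.3 0")

```text
time_s: 13.3
eef_pos: [547.4, 40.7, 232.6]
ee_rot: [-0.0, 0.999, -0.036, -0.001]
force: [-0.3, -1.0, -1.8]
grip_width: 0.131
```

```bash
python3 - <<'E'
from h import *
s=readout.sense(); print(s['force'],s['eef_pos'],s['grip_width'],s['dq'].round(3)); to([50,-18,32],YAW)
p,d=cams.capture('wrist'); cv2.imwrite('pics/w5.png',p[:,:,::-1])
n='side';p,d=cams.capture(n); W=cloud(n,d); Q=(W-H)@PM
m=(Q[...,0]>-10)&(Q[...,0]<100)&(abs(Q[...,1]+18)<45)&(Q[...,2]>65)&(Q[...,2]<140)&(p.min(2)>110)
P=Q[m]; print(len(P),rect(P),np.percentile(P,[1,50,99],axis=0).round(1).tolist())
E
```

```text
[-0.26960601 -1.02561218 -1.76210172] [547.39806331  40.66382205 232.62707349] 0.13148481591491656 [-0.057 -0.004  0.006 -0.021 -0.003 -0.042]
shift [0.2  0.36 8.06] twist 0.2 yaw -4.1 tcp_pol [ 48.1 -14.5 112.6]
259 ((48.26847457885742, -17.082204818725586), (69.81800842285156, 46.156002044677734), 1.4347227811813354) [[14.1, -38.7, 88.7], [42.7, -24.5, 97.7], [82.4, 3.4, 139.1]]
```

View pics/w5.png

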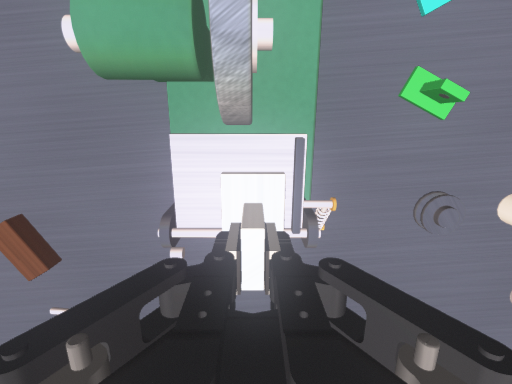

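Emit:
step_arm(plan="0.1 0.2 2 0.2 0; 0.2 0.3 4 0.2 0; 0.2 0.3 5.5 0.2 0; 0.2 0.3 6.5 0.2 0; 0.2 0.3 7.2 0.2 0; 0.2 0.3 7.7 0.2 0; 0.2 0.3 8 0.2 0; 0.2 0.3 8.1 0.2 0; 0.2 0.3 8.2 0.2 0; 0.2 0.3 8.2 0.2 0")

```text
time_s: 14.4
eef_pos: [549.8, 35.1, 151.8]
ee_rot: [0.0, 0.999, -0.039, 0.0]
force: [-0.0, 0.6, -1.7]
grip_width: 0.13
```

Emit:
step_arm(plan="0 0 0.2 0 0; 0 0 0.4 0 0; 0 0 0.5 0 0; 0 0 0.55 0 0; 0 0 0.6 0 0; 0 0 0.65 0 0; 0 0 0.7 0 0; 0 0 0.7 0 0")

```text
time_s: 15.2
eef_pos: [549.7, 35.1, 144.5]
ee_rot: [-0.0, 0.999, -0.039, -0.0]
force: [-0.1, -0.4, -0.4]
grip_width: 0.129
```

Emit:
step_arm(plan="0 0 0.05 0 0; 0 0 0.1 0 0; 0 0 0.1 0 0; 0 0 0.1 0 0")

```text
time_s: 15.6
eef_pos: [549.8, 35.0, 144.2]
ee_rot: [0.0, 0.999, -0.039, 0.0]
force: [-2.5, -0.1, 5.7]
grip_width: 0.132
```

Emit:
step_arm(plan="0 0.2 0 0 0; 0 0.4 0 0 0; 0 0.6 0 0 0; 0 0.8 0 0 0; 0 0.95 0 0 0; 0 1.05 0 0 0; 0 1.1 0 0 0; 0 1.1 0 0 0")

```text
time_s: 16.4
eef_pos: [549.4, 24.4, 144.2]
ee_rot: [-0.0, 0.999, -0.039, 0.001]
force: [0.0, 2.7, 5.8]
grip_width: 0.133
```

Emit:
step_arm(plan="0 0.05 0 0 0; 0 0.1 0 0 0; 0 0.15 0 0 0; 0 0.2 0 0 0; 0 0.2 0 0 0")

```text
time_s: 16.9
eef_pos: [549.2, 22.4, 144.2]
ee_rot: [-0.0, 0.999, -0.039, 0.001]
force: [0.3, 2.2, 4.1]
grip_width: 0.133
```

Emit:
step_arm(plan="0 0.05 0 0 0; 0 0.1 0 0 0; 0 0.1 0 0 0")

```text
time_s: 17.2
eef_pos: [549.1, 21.5, 144.2]
ee_rot: [-0.001, 0.999, -0.039, 0.001]
force: [0.1, 4.3, 5.0]
grip_width: 0.128
```

Emit:
step_arm(plan="0 0.05 0 0 0; 0 0.05 0 0 0; 0 0.05 0 0 0")

```text
time_s: 17.5
eef_pos: [549.1, 21.5, 144.2]
ee_rot: [-0.001, 0.999, -0.039, 0.001]
force: [1.4, 6.0, 5.7]
grip_width: 0.132
```

Emit:
step_arm(plan="0 0.05 0 0 0; 0 0.08 0 0 0; 0 0.08 0 0 0; 0 0.08 0 0 0; 0 0.08 0 0 0")

```text
time_s: 18.0
eef_pos: [549.0, 21.3, 144.2]
ee_rot: [-0.001, 0.999, -0.039, 0.001]
force: [2.0, 9.6, 5.7]
grip_width: 0.131
```

```bash
python3 - <<'E'
from h import *
s=readout.sense(); print(s['force'],s['wrist_torque']); to([50,-33,24],YAW)
p,d=cams.capture('wrist'); cv2.imwrite('pics/w6.png',p[:,:,::-1])
W=cloud('wrist',d);Q=(W-H)@PM; np.save('w6.npy',Q)
m=(Q[...,0]>5)&(Q[...,0]<98)&(Q[...,1]>-52)&(Q[...,1]<0)&(Q[...,2]>3)&(Q[...,2]<12); P=Q[m]
print(len(P),rect(P),P[:,2].mean())
E
```

```text
[2.04401074 9.57045357 5.70935432] [ 1.77830627 -0.12791661  0.09209699]
shift [-0.12 -0.07  0.02] twist -0.2 yaw -4.46 tcp_pol [ 51.2 -33.7  24.2]
2816 ((67.28327941894531, -32.49676513671875), (38.978248596191406, 37.84366226196289), 89.95822143554688) 6.860551135509558
```

View pics/w6.png

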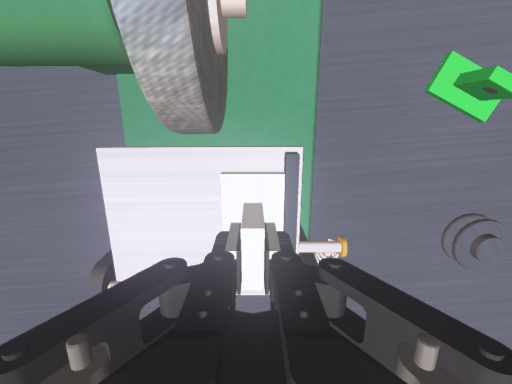

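Emit:
step_arm(plan="0 -0.06 -0.03 0 0; 0 -0.12 -0.05 0 0; 0 -0.12 -0.05 0 0; 0 -0.12 -0.05 0 18; 0 -0.12 -0.05 0 26; 0 -0.12 -0.05 0 36; 0 -0.12 -0.05 0 36; 0 -0.12 -0.05 0 36")

```text
time_s: 18.85
eef_pos: [548.6, 20.9, 144.1]
ee_rot: [0.0, 0.999, -0.039, -0.0]
force: [0.1, -0.0, 0.4]
grip_width: 0.362
```

Released with no force on the tool; now straight up and back.

Emit:
step_arm(plan="0 0 -0.5 0 36; 0 0 -1.5 0 36; 0 0 -3 0 36; 0 0 -6 0 36; -2 -1 -10 0 36; -5 -2 -13 0 36; -8 -3 -14 0 36; -9 -3 -14 0 36; -9 -3 -14 0 36; -9 -3 -14 0 36")

```text
time_s: 19.85
eef_pos: [461.7, 57.6, 283.8]
ee_rot: [0.0, 0.999, -0.039, -0.0]
force: [0.7, -0.6, -0.3]
grip_width: 0.361
```

```bash
python3 - <<'E'
from h import *
s=readout.sense(); print(s['eef_pos'],s['force'],s['grip_width'])
p,d=cams.capture('wrist'); cv2.imwrite('pics/w7.png',p[:,:,::-1])
W=cloud('wrist',d);Q=(W-H)@PM
m=(Q[...,0]>-5)&(Q[...,0]<105)&(Q[...,1]>-60)&(Q[...,1]<20)&(Q[...,2]>3)&(Q[...,2]<60)
m&=p.min(2)>150; P=Q[m]; print('foot',len(P),rect(P)); L=P[P[:,2]>35]; print('lug',len(L),rect(L),L[:,2].max())
pl=Q[(Q[...,0]>10)&(Q[...,0]<90)&(Q[...,1]>0)&(Q[...,1]<55)&(abs(Q[...,2])<20)]; A=np.c_[pl[:,:2],np.ones(len(pl))]; print('plate',np.linalg.lstsq(A,pl[:,2],rcond=None)[0])
F=Q[(Q[...,0]>5)&(Q[...,0]<95)&(Q[...,1]>-66)&(Q[...,1]<-48)&(p.max(2)<110)&(Q[...,2]>4)&(Q[...,2]<13)]; print('fence',rect(F))
n='top';cams.capture(n)
for t in['oil_bottle','pulley']:
    r=spotter.regions_of(n,t)[:1]
    if r: print(t,r[0]['extent'])
E
```

```text
[461.65434527  57.57324963 283.84426659] [ 0.74446685 -0.5660256  -0.33108671] 0.3607455354108908
foot 2904 ((47.92683410644531, -20.414447784423828), (79.20309448242188, 99.16419219970703), 89.94256591796875)
lug 571 ((50.598304748535156, -32.92487716674805), (12.251165390014648, 33.447418212890625), 89.85012817382812) 50.55761761276992
plate [-0.00218314  0.00205078 -1.36455943]
fence ((0.0, 0.0), (0.0, 0.0), 0.0)
oil_bottle [363.5, 208.1, 17.3, 15.0]
pulley [327.4, 209.1, 15.3, 14.9]
```

View pics/w7.png

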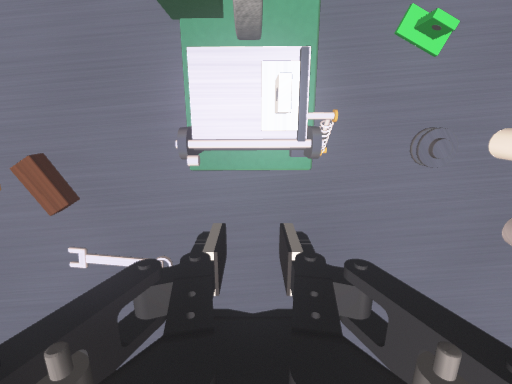

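The lug centre reads 50.6 mm from the hinge and 32.9 mm from the middle towards the fence, where 50 and 33 are nominal. It sits parallel to within 0.2° and the plate is level. Handing in.

```bash
python3 -c "
from rig import workorder; print(workorder.finish_job())"
```

```text
the job is handed in; nothing more can be done
None
```

The job is done and handed in at about 20 s of the 69 s allowed; handing in gives no verdict.

- **Rest:** I tipped it over with a measured push of about 14 N at most. It passed its dead centre early and snapped down. I then pressed the plate with shut fingers at about 12 N, and it stopped hard at 120 mm above the bench.
- **Bracket:** I took the silver one, not the teal, green or blue look-alikes. I set it down at about 7 N and slid it to the fence until the side force read 9.6 N. Two to three newtons of that was sliding friction, so the fence felt roughly 7 N.
- **Release:** I took the side load off, opened the fingers and backed the arm away, clear of everything.

**Last checks (wrist camera, after release):**
- The plate is level.
- The bracket's centre is about 0.6 mm from the middle along the fence and at its flush distance from it.
- Its long side is parallel to the fence within about 0.2°, and the lug top is at 50.6 mm (nominally 50 mm).
- The oil bottle and pulley were found within about 2 pixels of where they started. I did not measure the other bystanders again, but the arm never went near them.

**Checks that failed or disagreed:**
- My depth measurements of the foot's outline and of the fence failed in that last script. The flush result therefore rests on the lug measurement and the picture.
- The wrist depth put the plate about 1–2 mm lower than where the fingers touched it, which is within the calibration error.

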